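Clear the fixture board and slide it out to its overhang line

ROBOT

A 6-joint arm with a two-finger parallel gripper is mounted at the origin on a cart in front of the work surface, level with it; the furniture and walls round the work are solid. World frame = base frame: x ahead of the robot, y to its left, z up, the work surface at z = 0. Lengths are in mm, angles in rad, forces in N, time in s.
With the tool pointing down it reaches from about 275 to 825 mm from the base axis. Payload 5.2 kg.
Tool frame: the origin (TCP) lies at the very end of the fingers, on their centre line; the grasp point (between the pads) lies 19 mm behind it; z points along the fingers, y is the direction in which the jaws open and shut (so a half turn about z gives the same grasp; the last joint's range is limited). The gripper opens to 93 mm and grips with 3 to 60 N. Pads are 15 mm wide; open, the fingers measure 128 mm over their backs; the gripper's body (75 mm by 188 mm) begins 65 mm behind the grasp point.
Start: joints at [-1.495, 0.259, 1.535, -0, 1.348, -0.203], TCP at [151.382, -528.761, 218.653] pointing down, gripper open.
Joint ranges: [-3.14, 3.14], [-0.91, 2.08], [0.19, 2.58], [-1.22, 4.36], [0.22, 2.71], [-3.12, 3.12]. Speed limits (rad/s): [2.57, 2.57, 3.14, 3.14, 3.14, 3.14].

INTERFACE

Orientations are given as [roll, pitch, yaw] about the fixed x, y, z axes, in that order (R = Rz(yaw) Ry(pitch) Rx(roll)).
In Python, from bench import robot gives the robot as it stands. The module is installed in compiled form; this text tells all that it offers. Calls block until the motion is done:
- robot.move_ptp(position, orientation): joint-space move of the TCP to a pose.
- robot.move_linear(position, ori=None, speed=150, f_stop=None): straight line of the TCP; ori=None keeps the orientation; speed is the mean speed in mm/s. With f_stop (N) it stops when the force on the tool has changed by that much, and returns True; else False.
- robot.move_j(angles): joint-space move.
- robot.move_gripper(opening): opening from 0.0 (shut) to 1.0 (fully open); the grip force is fixed at half the most; returns when the fingers have stopped.
- robot.sleep(seconds).
- robot.inverse_kinematics(position, orientation): joint angles nearest the present ones, or None.
- robot.get_image(name): name is "scene" or "top" or "wrist"; returns a dict with "img" (420x560x3 uint8, blue, green, red), "fovy" (degrees; the focal length in pixels is half the picture's height over the tangent of half this angle, whatever the lens; pixels are square), "cx", "cy" (the principal point, pixels), "k1" (the pictures are not rectified: a ray, as slopes to the right and down, at radius r is drawn at 1 + k1 r^2 times it, then the intrinsics apply), "eye" and "orientation" of the camera in the world. Camera axes: x right, y down, z forward; pixel columns grow to the right and rows downward; lengths in mm; the calibration is good to about 2 mm. A picture is of the moment at which its call begins. There is no depth.
A pose or a line that the arm cannot do raises robot.MotionError and nothing moves.
- robot.hand_in(): hands the job in, once; it reports no verdict.
Readings, each from a call of its own:
- robot.current_t(): time.
- robot.current_qpos(): joint angles.
- robot.current_joint_vel(): joint speeds.
- robot.current_joint_efforts(): joint torques, N m.
- robot.current_tcp_pos(): TCP position.
- robot.current_eef_rot(): TCP orientation.
- robot.current_contact_force(): force on the tool from outside, world axes, zero at the start.
- robot.current_ft_torque(): the same for the moment, N m.
- robot.current_gripper_width(): opening from 0.0 (shut) to 1.0 (fully open).
Only numpy, scipy, OpenCV 4.12 (cv2) and the standard library are available. Lean on these libraries where they do the work, as an engineer would, in place of code of your own. Each camera call takes 0.05 s, during which the arm holds its last target.

TASK

Clear the dark wooden fixture board first: lay the marker pen flat in the blue tray and the tweezers flat in the yellow tray. Then slide the board along the grey block to your left, without lifting it off, until its white line is right over the block's left end edge, with the board square to the block and about centred across it. It would tip over by itself there, so finish while still holding it by its grip bar and pressed down flat on the block; do not let go, and leave the tumbler, tin and cork alone.

Things in the scene. Friction and masses are not known exactly. Their poses are not given: they have to be found in the camera images.
- block: fixed grey riser block, 170 (x) x 240 (y) x 60 high mm; origin at the centre of its underside; its +y axis points to the robot's left (turned by up to 0.25 rad), the way the board must be slid
- block_edge (a point): middle of the block's left (+y) top edge, 120 mm along +y from the block's origin, 60 mm up; the edge runs along the block's x
- board: loose dark brown wooden board, 130 (x) x 280 (y) x 12 thick mm, 0.35 to 0.65 kg, lying flat on the block; origin at the centre of its underside; +y towards its outward end with three round brass inserts, which must hang out past the block's left edge; starts up to 0.1 rad out of square. Its centre of mass is 11 mm to the -y side of its origin, so with the line on the edge it tips unless held down at the grip
- board_line (a point): middle of the white line painted across the board, on its top face, 45 mm to the -y side of the board's origin; the line runs along the board's x
- board_grip (a point): centre of the light wooden grip bar fixed on top of the board near its -y end, 120 mm to the -y side of the board's origin; bar 60 (board x) x 24 (board y) x 30 high mm, standing on the board's top face (from 72 to 102 mm above the table)
- marker: white marker pen with a black cap, 17 x 135 (its y) x 16 mm, round, lying on the board along the board's length, within 0.15 rad; origin at its middle, on its underside
- tweezers: long grey steel tweezers, 22 x 195 (its y) x 11 mm, lying on the board along the board's length, within 0.15 rad, about 70 mm beside the marker (either may be on either side); origin at the middle, on the underside
- pen_tray: fixed blue open tray for the pen, 250 (x) x 110 (y) x 30 high mm, walls and floor 4 mm; origin at the centre of its underside
- tool_tray: fixed yellow open tray for the tweezers, 250 (x) x 110 (y) x 30 high mm, walls and floor 4 mm; origin at the centre of its underside; the two trays may change places
- tumbler: amber tumbler, 62 dia x 82 high mm, standing behind the block; origin under its centre; leave alone
- wax_tin: round grey tin, 67 dia x 24 high mm, on the table between the block and the trays, low enough for the board to pass over it; origin under its centre; leave alone
- cork: big cork, 33 dia x 32 high mm, at the back; origin under its centre; leave alone

How it is judged (in metres and radians):
On the way, in this order (a step that is already met when the one before it is completed fails the run):
1. the marker lies flat in the blue tray and the tweezers flat in the yellow tray, both let go (x of marker in the frame of pen_tray between -0.09 and 0.09 m and y of marker in the frame of pen_tray between -0.05 and 0.05 m and z of marker in the frame of pen_tray between -0.002 and 0.026 m and angle between marker's own y axis and vertical between 1.42 and 1.72 rad and contact force between the fingers and marker below 0.1 N and contact force between marker and pen_tray above 0.02 N and x of tweezers in the frame of tool_tray between -0.09 and 0.09 m and y of tweezers in the frame of tool_tray between -0.05 and 0.05 m and z of tweezers in the frame of tool_tray between -0.002 and 0.026 m and angle between tweezers's own y axis and vertical between 1.42 and 1.72 rad and contact force between the fingers and tweezers below 0.1 N and contact force between tweezers and tool_tray above 0.02 N), for 0.2 s.
2. the board is slid out with its white line over the block's left edge, flat on the block and held (y of board_line in the frame of block between 0.113 and 0.127 m and x of board in the frame of block between -0.03 and 0.03 m and z of board in the frame of block between 0.056 and 0.064 m and angle between board's own z axis and vertical below 0.04 rad and angle between the y axis of board and the y axis of block, either way round below 0.08 rad and contact force between board and block above 1 N and contact force between the fingers and board above 1 N and horizontal distance between the grasp point and board_grip below 0.06 m), for 0.2 s.
At the end, for the whole second after the job is handed in: Marker flat in the blue tray, tweezers in the yellow, let go; board: line within 7 mm of the edge, within 0.08 rad of square and 30 mm of centred, flat (0.04 rad, 4 mm), pressing on the block with over 1 N, held at the grip bar (60 mm) by the fingers with over 1 N; all at rest (all of step 1 and all of step 2 and linear speed of each of board, marker, tweezers below 0.01 m/s); the arm keeps its last pose, push and grip.
It fails at once if the board is lifted off the block (its middle over 15 mm up) (z of board in the frame of block above 0.075 m).
It fails at once if the board tips (over 0.2 rad) (angle between board's own z axis and vertical above 0.2 rad).
It fails at once if the tumbler, tin or cork is moved over 30 mm (distance of any of tumbler, wax_tin, cork from where it was at the start of the episode above 0.03 m).
It also fails if it takes over 64 s, if anything falls off the work surface, if the arm or the gripper's body presses on something with over 40 N, if the wrist force passes 120 N, or if a joint passes its speed limit or range.

## Working session

There is one attempt and no reset: what is moved stays moved. The work goes in short steps, each a Python script; the robot and the scene stay as the last script left them, time stands still between calls to the robot, and variables do not carry over. Pictures are saved under pics/ and viewed, and the job is handed in when it is done.

```bash
ls; mkdir -p pics; cat > h.py <<'E'
import numpy as np, cv2
from scipy.spatial.transform import Rotation as R
from bench import robot
def snap(name,fn=None):
    d=robot.get_image(name)
    if fn: cv2.imwrite('pics/'+fn,d['img'])
    return d
def Rm(d):
    o=np.array(d['orientation'],float)
    return o if o.shape==(3,3) else R.from_euler('xyz',o).as_matrix()
def K(d):
    f=d['img'].shape[0]/2/np.tan(np.radians(d['fovy'])/2)
    return f
def cast(d,px,z):
    """pixels Nx2 -> world points on plane z"""
    f=K(d); px=np.atleast_2d(np.array(px,float))
    Km=np.array([[f,0,d['cx']],[0,f,d['cy']],[0,0,1]])
    u=cv2.undistortPoints(px.reshape(-1,1,2),Km,np.array([d['k1'],0,0,0.]),None,None,None,(cv2.TERM_CRITERIA_COUNT,50,1e-9)) if False else cv2.undistortPointsIter(px.reshape(-1,1,2),Km,np.array([d['k1'],0,0,0.]),np.eye(3),np.eye(3),(3,60,1e-10))
    u=u.reshape(-1,2)
    r=np.c_[u,np.ones(len(u))]@Rm(d).T
    e=np.array(d['eye'],float)
    return e+r*((z-e[2])/r[:,2])[:,None]
def proj(d,P):
    f=K(d); P=np.atleast_2d(P).astype(float)
    c=(P-np.array(d['eye']))@Rm(d)
    s=c[:,:2]/c[:,2:]
    s=s*(1+d['k1']*(s**2).sum(1,keepdims=True))
    return s*f+[d['cx'],d['cy']]
E
python3 - <<'E'
from h import *
for n in ['scene','top','wrist']:
    d=snap(n,n+'0.png'); print(n,{k:v for k,v in d.items() if k!='img'})
d=snap('top')
print(proj(d,cast(d,[[100,100],[300,200]],50)))
print(robot.current_eef_rot(),robot.current_t())
E
```

```text
pics
scene {'fovy': 52.458797610004844, 'cx': 279.73336289055425, 'cy': 210.84653836198146, 'k1': -0.0815599275427146, 'eye': array([ 86.55464325, 732.86597877, 626.95185025]), 'orientation': array([-2.15311653, -0.01511337, -2.56675359])}
top {'fovy': 55.58645330245842, 'cx': 273.7939802966887, 'cy': 210.06591680231753, 'k1': -0.08580240646615363, 'eye': array([ 407.77268219,   41.20630873, 1032.80503762]), 'orientation': array([-3.01465845, -0.00618862, -1.54392746])}
wrist {'fovy': 70.30391761150949, 'cx': 276.25636216244845, 'cy': 212.426195934739, 'k1': -0.06511931015457408, 'eye': array([ 227.9181423 , -505.71886936,  383.86505948]), 'orientation': array([ 2.84904434e+00,  1.43820361e-03, -1.29119761e+00])}
[[100. 100.]
 [300. 200.]]
[-3.14052095e+00 -2.11139810e-04  2.78813248e-01] 0.2
```

View pics/top0.png

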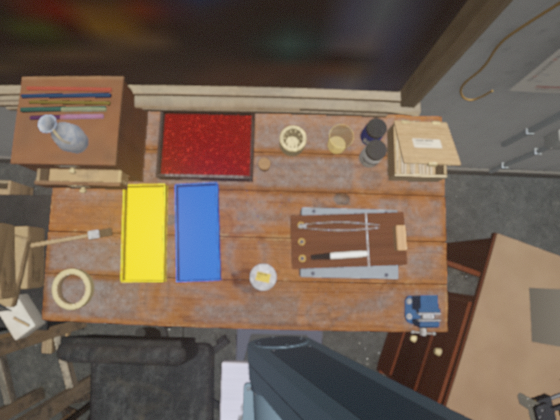

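View pics/scene0.png

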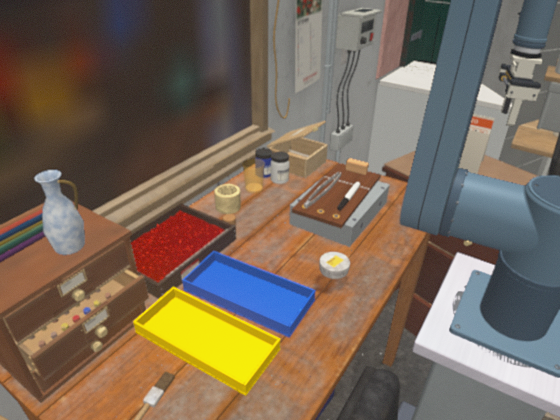

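View pics/wrist0.png

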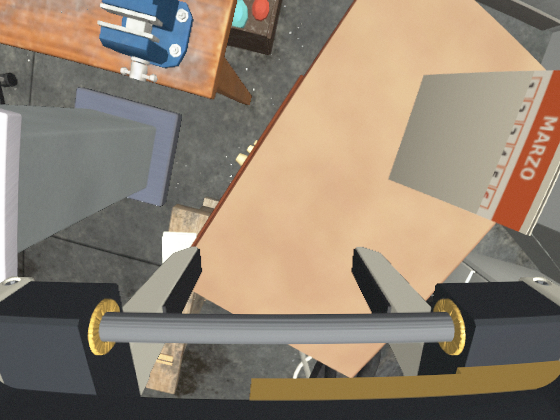

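The top view shows the block and board near (350,243). The tweezers are at (340,225) and the marker at (343,255). The blue tray is at (199,232), yellow at (144,232), the tin at (263,277) and the grip bar at (401,238). Next I'll measure these.

```bash
python3 - <<'E'
from h import *
d=cv2.imread('pics/top0.png'); c=d[190:300,270:430]
cv2.imwrite('pics/top0c.png',cv2.resize(c,None,fx=5,fy=5,interpolation=cv2.INTER_CUBIC))
t=snap('top'); h=cv2.cvtColor(t['img'],cv2.COLOR_BGR2HSV)
def big(m):
    cs,_=cv2.findContours(m,cv2.RETR_EXTERNAL,cv2.CHAIN_APPROX_NONE); return max(cs,key=cv2.contourArea)
def rect(m,z,n):
    c=big(m).reshape(-1,2); w=cast(t,c,z)[:,:2].astype(np.float32)
    r=cv2.minAreaRect(w); print(n,[np.round(x,2) for x in r]); return r
rect(cv2.inRange(h,(25,180,120),(33,255,255)),30,'yellow')
rect(cv2.inRange(h,(105,150,80),(125,255,255)),30,'blue')
E
```

```text
yellow [array([470.79, 368.11]), array([247.44, 111.69]), np.float64(1.51)]
blue [array([476.82, 225.14]), array([241.58,  96.23]), np.float64(3.77)]
```

View pics/top0c.png

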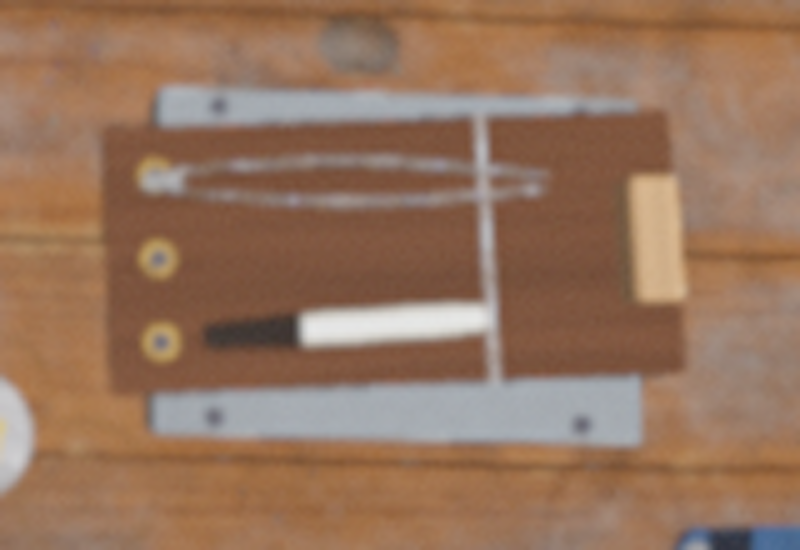

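```bash
cat > m.py <<'E'
from h import *
E
python3 - <<'E'
from h import *
t=snap('top')
def c2(p): p=np.array(p,float); return (p+0.5)/5-0.5+[270,190]
def show(n,p,z): w=cast(t,c2(p),z)[:,:2]; print(n,np.round(w,1).tolist()); return w
show('board corners L-top,L-bot,R-bot,R-top',[[105,127],[113,393],[684,370],[666,111]],72)
show('line',[[481,116],[495,382]],72)
show('grip',[[628,175],[637,302],[687,301],[680,174]],102)
show('block TL,BL,BR,TR',[[157,87],[152,433],[641,445],[636,103]],60)
show('tweez',[[150,182],[545,182]],77)
show('marker',[[207,335],[490,317]],80)
W=snap('wrist'); Rt=R.from_euler('xyz',robot.current_eef_rot()).as_matrix(); p=np.array(robot.current_tcp_pos())
o=Rt.T@(np.array(W['eye'])-p); Rc=Rt.T@Rm(W); print(o,Rc)
np.savez('cam.npz',o=o,Rc=Rc)
for nm,z,px in [('tumbler',82,(340,138)),('tin',24,(263,277)),('cork',32,(264,163)),('red',60,(207,145)),('cabcorner',150,(125,185))]:
    print(nm,cast(t,[px],z)[0].round())
for yaw in [0,1.57,-1.57]:
  R2=R.from_euler('xyz',[np.pi,0,yaw]).as_matrix()
  e=R2@o; dirn=R2@Rc@np.array([0,(120-212)/298.,1]); print(yaw,e,dirn/abs(dirn[2]))
E
```

```text
board corners L-top,L-bot,R-bot,R-top [[519.6, -2.6], [391.6, -9.2], [408.7, -286.0], [535.0, -278.4]]
line [[530.0, -186.4], [401.1, -193.3]]
grip [[499.9, -249.7], [440.1, -253.5], [441.0, -277.5], [501.1, -274.8]]
block TL,BL,BR,TR [[541.5, -28.3], [372.6, -29.1], [371.9, -268.4], [540.2, -267.3]]
tweez [[492.9, -24.6], [498.0, -216.5]]
marker [[420.3, -53.0], [432.1, -188.8]]
[  79.89205252   -0.88089535 -165.86095537] [[ 7.95052965e-04 -9.57434837e-01 -2.88648405e-01]
 [ 9.99999684e-01  7.54739077e-04  2.50960087e-04]
 [-2.24236997e-05 -2.88648513e-01  9.57435134e-01]]
tumbler [ 714. -121.   82.]
tin [367.  61.  24.]
cork [657.  67.  32.]
red [693. 211.  60.]
cabcorner [569. 379. 150.]
0 [ 79.89205252   0.88089535 165.86095537] [ 6.62702882e-03 -1.71548662e-05 -1.00000000e+00]
1.57 [ -0.81727489  79.89272867 165.86095537] [ 2.24321408e-05  6.62701306e-03 -1.00000000e+00]
-1.57 [  0.94451524 -79.89132571 165.86095537] [-1.18775807e-05 -6.62704038e-03 -1.00000000e+00]
```

Top-view sizes match the stated ones: block 169x239, board 128x277. I'll move to above the marker and check with the wrist camera.

```bash
python3 - <<'E'
from h import *
robot.move_ptp([455,-200,230],[np.pi,0,np.pi/2]); print(robot.current_qpos(),robot.current_t(),robot.current_contact_force())
robot.move_gripper(0.5)
snap('wrist','w1.png'); print(robot.current_gripper_width(),robot.current_t())
E
```

```text
[-6.40366495e-01  1.55232431e-01  1.63843876e+00 -3.87510325e-04
  1.34776373e+00 -6.38727013e-01] 1.9917 [-0.51008888  0.16179475  0.18435726]
0.502436973528638 2.9417
```

View pics/w1.png

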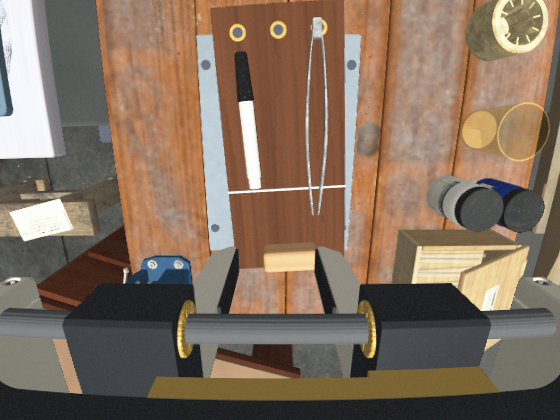

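The wrist view is clear: marker from (240,54) to (254,188), tweezers from (317,18) to (316,213), white line from (229,191) to (345,186), and the block's left edge at row 36. I'll cross-check these against the top view.

```bash
python3 - <<'E'
from h import *
w=snap('wrist')
for n,p,z in [('marker',[[240,54],[255,188]],80),('tweez',[[317,18],[316,213]],77),('tw mid',[[306,105],[327,105]],77),('line',[[229,191],[345,186]],72),('blkedge',[[197,36],[360,36]],60),('grip',[[264,258],[315,258]],102)]:
    print(n,cast(w,p,z)[:,:2].round(1).tolist())
c=w['img'][0:260,180:380]; cv2.imwrite('pics/w1c.png',cv2.resize(c,None,fx=2.3,fy=2.3,interpolation=cv2.INTER_CUBIC))
E
```

```text
marker [[418.9, -53.5], [431.2, -186.5]]
tweez [[493.1, -20.4], [498.7, -215.6]]
tw mid [[484.3, -100.9], [505.7, -100.8]]
line [[401.6, -191.6], [530.4, -185.8]]
blkedge [[372.9, -31.5], [539.8, -31.3]]
grip [[441.0, -258.9], [496.2, -258.9]]
```

View pics/w1c.png

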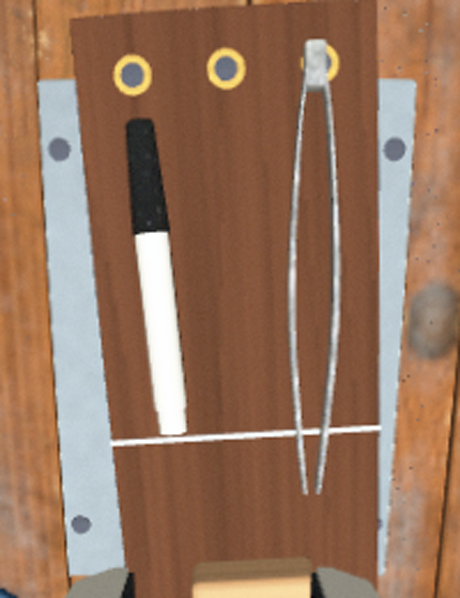

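Both cameras agree within about 2 mm, so I'll move the marker now.

```bash
cat >> h.py <<'E'
pi=np.pi
def pick(x,y,yaw,z=74):
    robot.move_ptp([x,y,z+45],[pi,0,yaw])
    s=robot.move_linear([x,y,z],speed=100,f_stop=10)
    print('down',s,robot.current_tcp_pos(),robot.current_contact_force(),robot.current_t())
    robot.move_gripper(0.0)
    print('grip',robot.current_gripper_width(),robot.current_t())
    robot.move_linear([x,y,z+60],speed=150)
    print('lift',robot.current_gripper_width())
def place(x,y,yaw,z=7,op=0.4):
    robot.move_ptp([x,y,80],[pi,0,yaw])
    print('width',robot.current_gripper_width())
    s=robot.move_linear([x,y,z],speed=100,f_stop=10)
    print('down',s,robot.current_tcp_pos(),robot.current_contact_force(),robot.current_t())
    robot.move_gripper(op)
    robot.move_linear([x,y,120],speed=200)
    print('done',robot.current_t(),robot.current_qpos().round(2) if hasattr(robot.current_qpos(),'round') else '')
E
python3 - <<'E'
from h import *
pick(425.5,-121,pi/2+0.088)
snap('wrist','w2.png'); snap('scene','s2.png')
E
```

```text
down False [ 426.39463623 -121.8638662    74.73831348] [-0.21166604 -0.01545789 -0.65346836] 4.2083
grip 0.15722990398966044 4.8333
lift 0.15773071803267041
```

View pics/w2.png

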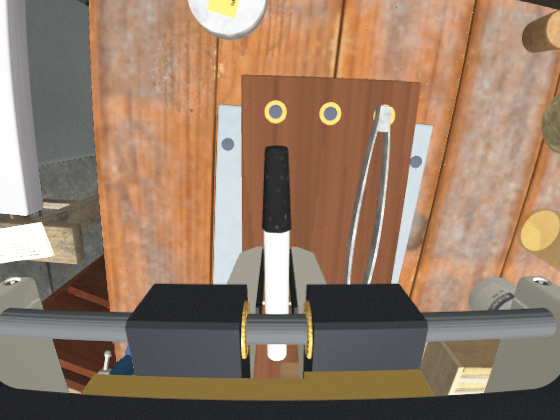

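The marker is held squarely along the tool, with its cap at (277,150). Next is the blue tray.

```bash
python3 - <<'E'
from h import *
place(470,225,pi+0.04)
snap('top','t3.png'); 
E
```

```text
width 0.15895945925839527
down True [469.0280687  224.30034801   6.02148917] [-0.05705987 -0.73102614  5.45270802] 7.5667
done 8.8917 [ 0.23  0.3   1.74  0.    1.11 -1.38]
```

View pics/t3.png

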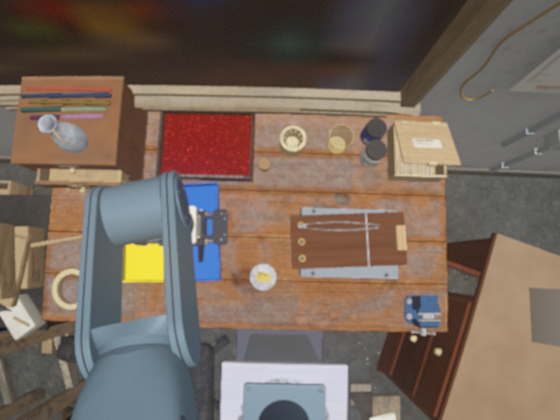

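```bash
python3 - <<'E'
from h import *
pick(495.6,-119,pi/2+0.028)
snap('wrist','w4.png'); t=snap('top','t4.png')
cv2.imwrite('pics/t4c.png',cv2.resize(t['img'][170:300,100:430],None,fx=2.4,fy=2.4,interpolation=cv2.INTER_CUBIC))
E
```

```text
down True [ 494.71284576 -117.44427321   72.32397602] [-0.82310612  0.51000477  5.38217331] 10.7417
grip 0.2284626312763416 11.15
lift 0.23294471484077023
```

View pics/w4.png

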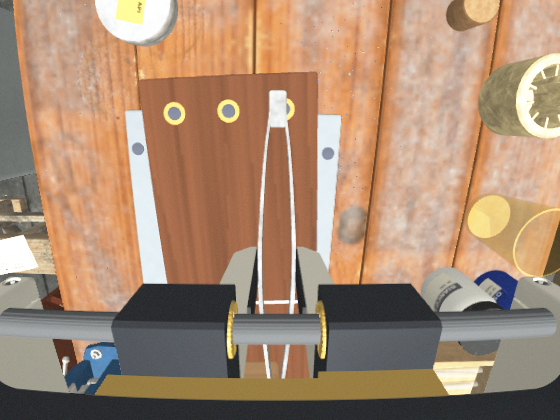

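View pics/t4c.png

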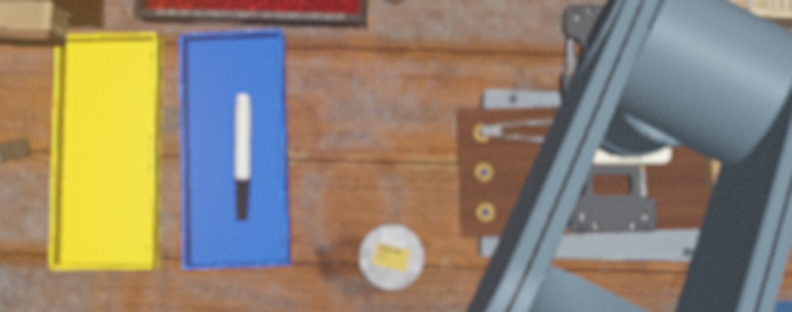

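The marker lies flat in the blue tray, with its middle near crop pixel (242,157), and the tweezers are held. Next I'll put them in the yellow tray.

```bash
python3 - <<'E'
from h import *
t=robot.current_t()
robot.move_ptp([440,310,125],[pi,0,pi-0.026])
print('w',robot.current_gripper_width(),robot.current_t()-t)
robot.move_linear([464,367,80],speed=200)
place(464,367,pi-0.026,z=5.5,op=0.42)
# go to above the grip bar
robot.move_ptp([440,120,180],[pi,0,pi/2]); 
robot.move_ptp([471,-190,235],[pi,0,0.055]); 
print(robot.current_t(),robot.current_qpos())
t=snap('top','t5.png'); snap('wrist','w5.png'); snap('scene','s5.png')
cv2.imwrite('pics/t5c.png',cv2.resize(t['img'][170:300,100:430],None,fx=2.4,fy=2.4,interpolation=cv2.INTER_CUBIC))
E
```

```text
w 0.2301157158577182 1.5915999999999997
width 0.2311113529740374
down True [462.69943603 366.28928255   4.36193338] [-0.58948577 -0.19375617  3.7503326 ] 14.9417
done 16.2083 [ 0.48  0.42  1.56  0.    1.17 -1.06]
18.4333 [-6.01473150e-01  1.71943932e-01  1.60688600e+00  5.77060660e-04
  1.36399867e+00  9.11386017e-01]
```

View pics/t5c.png

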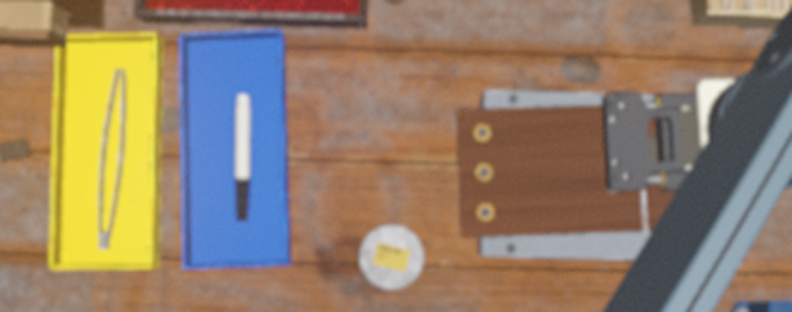

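View pics/w5.png

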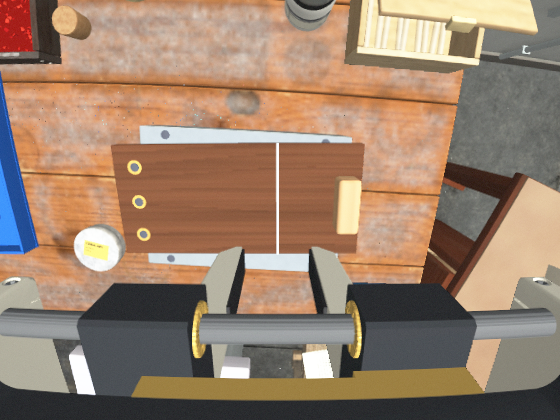

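View pics/s5.png

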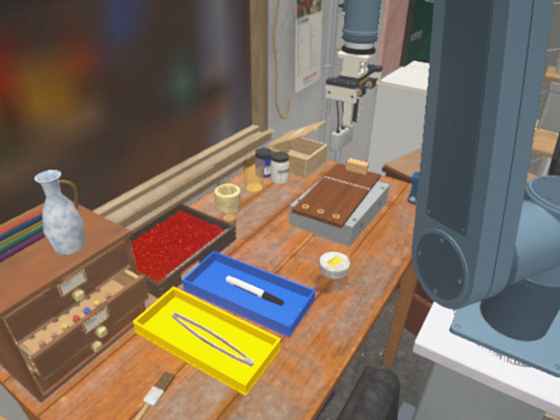

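Both tools lie flat in their trays. The wrist view shows the line from (277,143) to (278,254), the bar around (348,206), and the block corners at (140,125), (352,136) and (149,262). I'll measure from these.

```bash
python3 - <<'E'
from h import *
w=snap('wrist')
cv2.imwrite('pics/w5c.png',cv2.resize(w['img'][110:280,100:380],None,fx=2.8,fy=2.8,interpolation=cv2.INTER_CUBIC))
for n,p,z in [('line',[[277,143],[278,254]],72),('bar top',[[340,178],[360,178],[359,235],[334,233]],102),('block TL TR BL',[[140,125],[352,136],[149,262]],60),('board TL BL TR BR',[[112,145],[129,254],[363,143],[357,253]],72)]:
    print(n,cast(w,p,z)[:,:2].round(1).tolist())
E
```

```text
line [[529.9, -185.2], [399.7, -194.2]]
bar top [[501.0, -250.9], [502.3, -271.4], [440.7, -278.9], [441.4, -251.6]]
block TL TR BL [[541.0, -31.3], [542.1, -268.4], [372.7, -31.1]]
board TL BL TR BR [[518.6, -3.6], [388.0, -12.1], [535.8, -278.4], [406.4, -289.4]]
```

View pics/w5c.png

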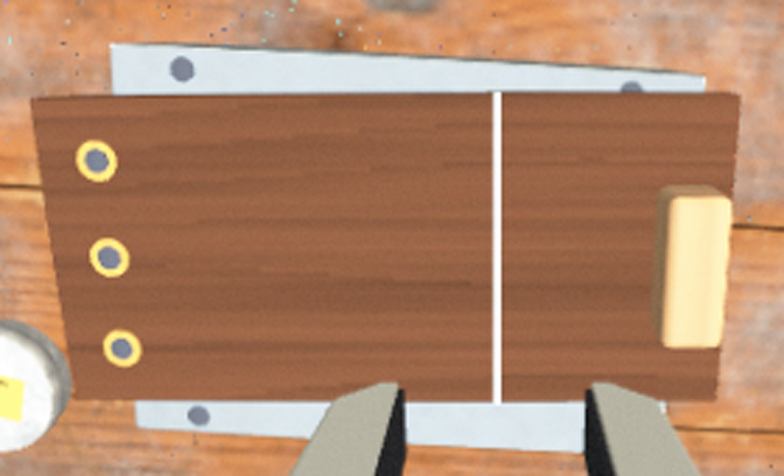

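```bash
python3 - <<'E'
from h import *
o=[pi,0,0.06]
robot.move_gripper(0.55)
robot.move_ptp([470.3,-264,125],o)
print(robot.current_tcp_pos(),robot.current_contact_force())
s=robot.move_linear([470.3,-264,75],speed=80,f_stop=8)
print(s,robot.current_tcp_pos(),robot.current_contact_force())
robot.move_gripper(0.0)
print(robot.current_gripper_width()*93,robot.current_tcp_pos(),robot.current_contact_force())
s=robot.move_linear([470.3,-264,66],speed=15,f_stop=10)
print(s,robot.current_tcp_pos(),robot.current_contact_force(),robot.current_ft_torque(),robot.current_t())
robot.sleep(0.2)
print(robot.current_tcp_pos(),robot.current_contact_force(),robot.current_eef_rot())
snap('wrist','w6.png');snap('scene','s6.png')
E
```

```text
[ 470.42817766 -263.94786509  125.41753569] [-0.27637908  0.37443391  0.5492265 ]
False [ 470.7047186  -264.16717701   75.4619345 ] [ 0.41506285 -0.06645179  1.48360635]
24.075648186108985 [ 470.44292681 -264.25796759   75.23993692] [-0.80869323  0.18887766  1.39436858]
True [ 470.43485929 -264.28339373   75.24829045] [ 0.15657159 -0.96817866  3.71052096] [ 0.10848753 -0.01689005 -0.00856562] 21.2417
[ 470.42842873 -264.26077278   75.24689285] [-0.26834445  0.08166586  5.81993154] [ 3.14103170e+00 -3.56491999e-04  5.99480664e-02]
```

View pics/w6.png

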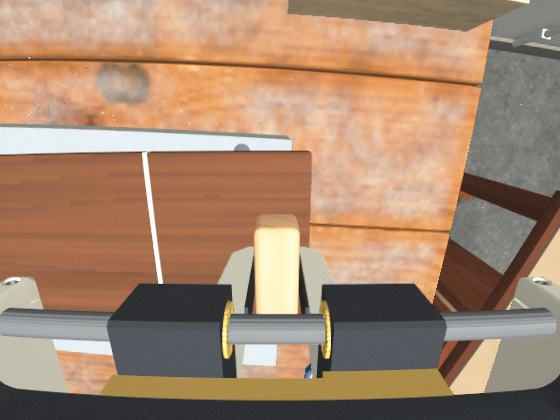

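The bar is gripped (width 24.1 mm) and pressed at about 6 N. I'll slide a short step first to see how the forces behave.

```bash
python3 - <<'E'
from h import *
o=[pi,0,0.06]
def st(): print(np.round(robot.current_tcp_pos(),2),np.round(robot.current_contact_force(),1),np.round(robot.current_ft_torque(),2),round(robot.current_t(),2))
robot.move_linear([469.5,-250,74.8],[pi,0,0.055],speed=50); st()
robot.sleep(0.15); st()
E
```

```text
[ 469.91 -250.35   75.24] [-0.5 -2.   5.5] [-0.21  0.06  0.01] 21.98
[ 469.9  -250.34   75.24] [ 0.1 -1.4  6.1] [-0.15  0.05  0.01] 22.12
```

```bash
python3 - <<'E'
from h import *
def st(): print(np.round(robot.current_tcp_pos(),2),np.round(robot.current_contact_force(),1),np.round(robot.current_ft_torque(),2),round(robot.current_t(),2))
robot.move_linear([464,-190,74.3],[pi,0,0.03],speed=60); st()
robot.move_linear([457,-118,74.1],[pi,0,0.0],speed=60); st()
robot.sleep(0.2); st(); print(robot.current_eef_rot(),robot.current_gripper_width()*93)
t=snap('top','t7.png'); snap('wrist','w7.png'); snap('scene','s7.png')
cv2.imwrite('pics/t7c.png',cv2.resize(t['img'][180:290,230:400],None,fx=4.5,fy=4.5,interpolation=cv2.INTER_CUBIC))
E
```

```text
[ 464.99 -191.48   75.22] [ 0.6 -5.5  7.5] [-0.55  0.09  0.07] 23.28
[ 458.6  -120.09   75.33] [ 0.5 -8.3  9.1] [-0.88  0.08  0.04] 24.64
[ 458.61 -120.08   75.3 ] [ 0.9 -7.8  8.5] [-0.87  0.11  0.04] 24.84
[ 3.13804500e+00 -3.23683355e-03  3.27100264e-04] 23.57935932240117
```

View pics/t7c.png

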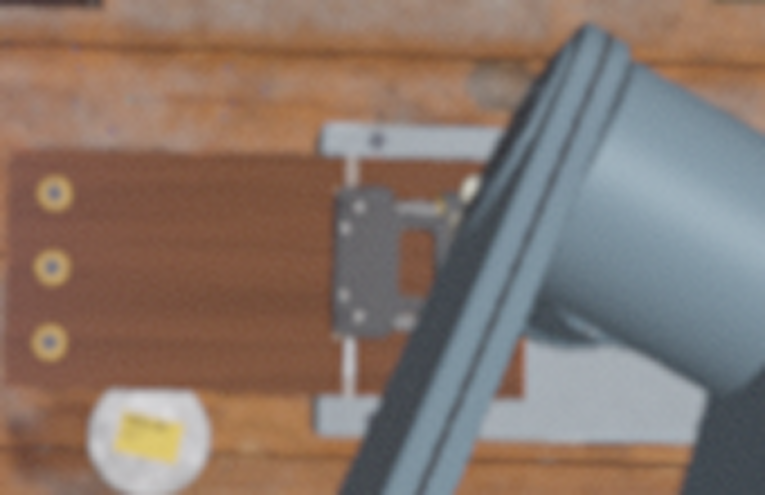

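View pics/w7.png

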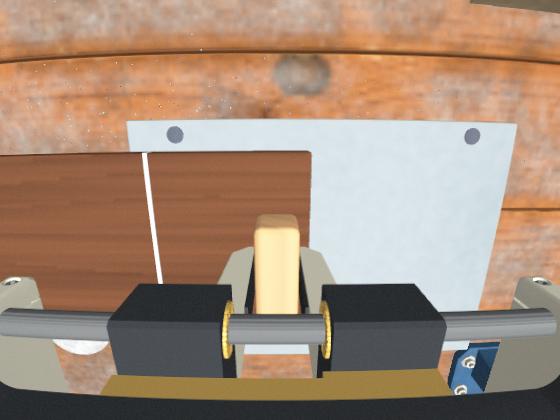

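View pics/s7.png

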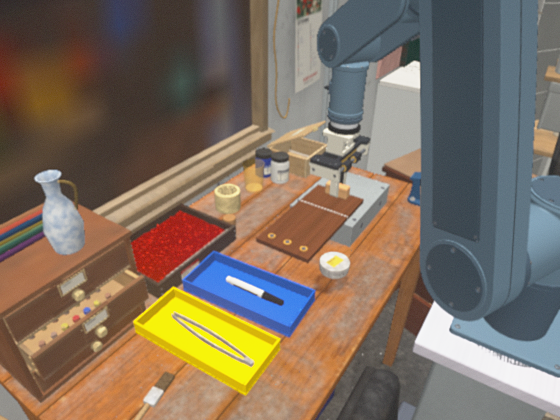

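```bash
python3 - <<'E'
from h import *
w=snap('wrist'); t=snap('top')
c=w['img'][110:180,90:220]; cv2.imwrite('pics/w7c.png',cv2.resize(c,None,fx=6,fy=6,interpolation=cv2.INTER_CUBIC))
c=t['img'][200:285,285:325]; cv2.imwrite('pics/t7d.png',cv2.resize(c,None,fx=7,fy=7,interpolation=cv2.INTER_CUBIC))
for n,p,z in [('line',[[145.5,154],[160,283]],72),('block TL TR',[[128,122],[515,124]],60),('board TR',[[310,152]],72)]:
    print(n,cast(w,p,z)[:,:2].round(1).tolist())
E
```

```text
line [[521.8, -45.2], [439.6, -44.4]]
block TL TR [[539.7, -31.4], [540.4, -266.3]]
board TR [[522.6, -138.4]]
```

View pics/w7c.png

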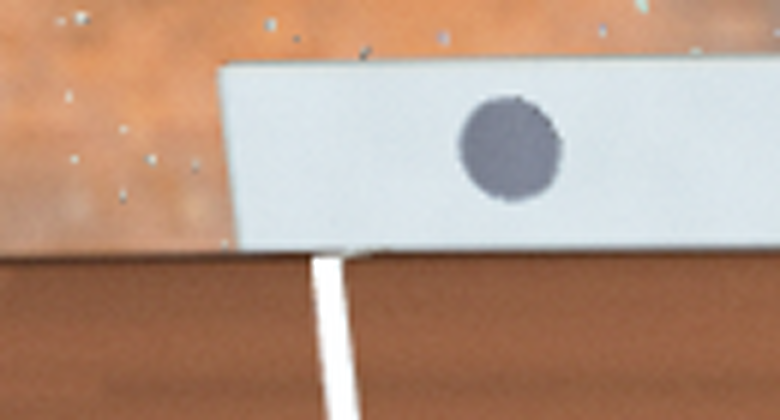

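View pics/t7d.png

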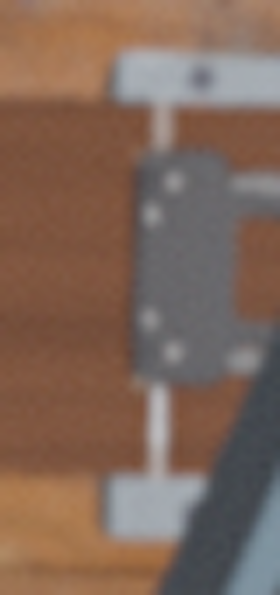

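```bash
python3 - <<'E'
from h import *
w=snap('wrist'); t=snap('top')
print('edge w',cast(w,[[126.1,120.6],[129.6,150.6]],60)[:,:2].round(1).tolist(),'line',cast(w,[[144.3,152.6],[160,283]],72)[:,:2].round(1).tolist())
f=lambda p:(np.array(p)+.5)/7-.5+[285,200]
print('edge t',cast(t,f([[121,60],[109,515]]),60)[:,:2].round(1).tolist(),'line',cast(t,f([[163,110],[156,450]]),72)[:,:2].round(1).tolist())
E
```

```text
edge w [[540.5, -30.4], [522.9, -30.3]] line [[522.6, -44.6], [439.6, -44.4]]
edge t [[538.7, -30.5], [380.0, -29.3]] line [[520.0, -44.5], [402.8, -44.1]]
```

The line is 14.2 mm short of the edge in both views, square and nearly centred. I'll move the remainder.

```bash
python3 - <<'E'
from h import *
def st(): print(np.round(robot.current_tcp_pos(),2),np.round(robot.current_contact_force(),1),np.round(robot.current_ft_torque(),2),round(robot.current_t(),2))
robot.move_linear([456,-103.6,73.9],[pi,0,0.0],speed=30); st()
robot.sleep(0.3); st(); print(robot.current_eef_rot(),robot.current_gripper_width()*93)
t=snap('top','t8.png'); w=snap('wrist','w8.png'); snap('scene','s8.png')
c=w['img'][110:180,90:220]; cv2.imwrite('pics/w8c.png',cv2.resize(c,None,fx=6,fy=6,interpolation=cv2.INTER_CUBIC))
c=t['img'][200:285,285:325]; cv2.imwrite('pics/t8d.png',cv2.resize(c,None,fx=7,fy=7,interpolation=cv2.INTER_CUBIC))
E
```

```text
[ 457.93 -105.94   75.36] [-0.2 -8.1  9.8] [-1.07  0.14  0.08] 25.82
[ 457.97 -105.97   75.37] [ 1.4 -8.   9.1] [-1.11  0.12  0.12] 26.12
[ 3.13748619e+00 -4.00126665e-03  3.99659079e-04] 24.06357091470665
```

View pics/w8c.png

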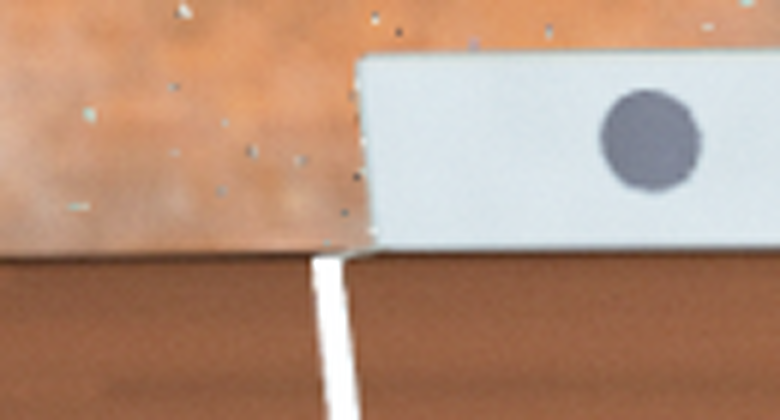

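View pics/t8d.png

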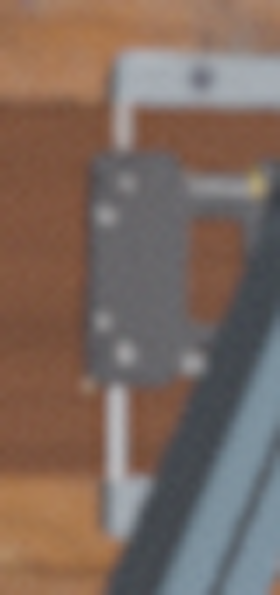

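View pics/s8.png

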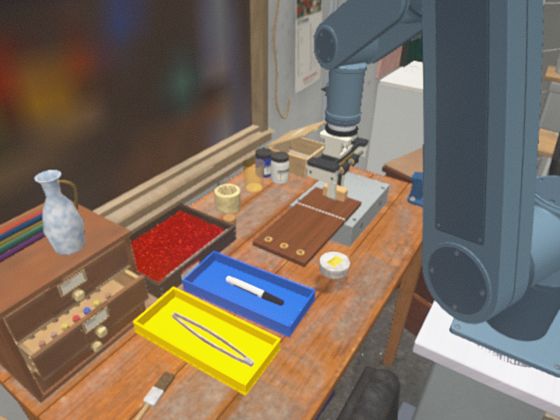

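```bash
python3 - <<'E'
from h import *
w=snap('wrist'); t=snap('top')
g=lambda p:(np.array(p)+.5)/6-.5+[90,110]
print('edge w',cast(w,g([[358,60],[374,240]]),60)[:,:2].round(1).tolist(),'line',cast(w,g([[328,258],[344,415]]),72)[:,:2].round(1).tolist())
f=lambda p:(np.array(p)+.5)/7-.5+[285,200]
print('edge t',cast(t,f([[121,60],[110,505]]),60)[:,:2].round(1).tolist(),'line',cast(t,f([[124,115],[116,440]]),72)[:,:2].round(1).tolist())
print(robot.current_t(),robot.current_contact_force())
E
```

```text
edge w [[540.2, -30.4], [522.7, -30.2]] line [[522.0, -30.5], [507.0, -30.3]]
edge t [[538.7, -30.5], [383.4, -29.6]] line [[517.9, -31.0], [405.9, -30.4]]
26.375 [ 0.8351249  -7.24685048  8.96759393]
```

The line is within about 1 mm of the edge in both views, and the board is pressed at about 9 N and at rest. I'm handing in.

```bash
python3 - <<'E'
from h import *
robot.sleep(0.3); print(robot.current_tcp_pos(),robot.current_contact_force(),robot.current_t())
robot.hand_in()
E
```

```text
[ 457.97661492 -105.94942538   75.39055094] [ 0.35496334 -8.21848989  9.86902004] 26.675
the job is handed in; nothing more can be done
```

I handed the job in at about 27 s, with the arm still holding the board by its grip bar and pressing it down. `hand_in` gives no verdict, so the points below are my own last checks.

- **Tools:** the marker lies flat in the blue tray and the tweezers lie flat in the yellow tray, both let go. The top and scene views show this.
- **Board position:** the white line is within about 1 mm of the block's left edge in both the wrist and top views. The board is square to within about 0.01 rad and about 2 mm off centre.
- **Hold:** the fingers press down with about 9 to 10 N, and the arm was steady with the board flat on the block.
- **Other objects:** the tumbler, tin and cork look untouched in the pictures; I did not measure their final positions.

One reading differed from the plan. Friction leaves the arm about 2 mm behind its commanded position, with a steady sideways force of about 8 N on the tool. The line was placed by the cameras, so this does not shift it.

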